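Fold down the flip stop at the batten's end

ROBOT

A 6-joint arm with a two-finger parallel gripper is mounted at the origin on the work surface. World frame = base frame: x ahead of the robot, y to its left, z up, the work surface at z = 0. Lengths are in mm, angles in degrees, forces in N, time in s.
With the tool pointing down it reaches from about 350 to 850 mm from the base axis. Payload 8.1 kg.
Tool frame: the origin (TCP) lies midway between the tips of the shut fingers; the grasp point (between the pads) lies 19 mm behind it (r.pinch_z is the distance from the TCP to the grasp point, in mm); z points along the fingers, y is the line along which they close (so a half turn about z gives the same grasp; the last joint's range is limited). The gripper opens to 85 mm and grips with 20 to 120 N. Pads are 22 mm wide; open, the fingers measure 114 mm over their backs; the gripper's body (76 mm by 85 mm) begins 54 mm behind the grasp point. The pads swing forward as they close: fully open they stand 13 mm farther back than shut.
Start: joints at [-78.289, 7.471, 85.268, -0, 87.261, -4.893], TCP at [171.477, -574.979, 231.292] pointing down, gripper open.
Joint ranges: [-169.43, 169.43], [-51.17, 129.36], [1.28, 143.12], [-76.62, 256.62], [0, 156.53], [-152.29, 152.29]. Speed limits (degrees/s): [136.94, 136.94, 159.86, 180, 180, 180].

INTERFACE

Orientations are given as [roll, pitch, yaw] about the fixed x, y, z axes, in that order (R = Rz(yaw) Ry(pitch) Rx(roll)).
In Python, from bench import sensors, optics, job, r gives the robot as it stands.
- The arm moves only by the tool play_rows, never from a script. Its argument "motion" is a list that holds one entry, the list of rows, each a list of 6 numbers: the shift along the tool's x, y, z in cm, then the turn, a rotation vector about the tool's x, y, z in degrees. In form: [[[x, y, z, ax, ay, az], ...]]. A call has 1 to 5 rows; each row is the pose to reach, as a shift and turn from the pose commanded when the call began, along the tool's axes at that moment; what a row does not reach only later rows make up. A row lasts 1/10 s, in which the tool goes at most 50 mm and 8.59 degrees, less where a joint would pass 70% of its speed; a pose out of reach is approached as far as the arm can. A call with a gripper value outside its range is refused whole. "jaw" is the opening, from 0 (shut) to 1 (fully open), set as the call begins (left out, the last holds). The fingers move at their own pace and stop on an object; "squeeze" is the grip in N (left out, the last holds). Time passes only in rows, so rows that repeat a pose let the fingers close. It gives the time, the measured TCP pose, the force, the opening and the grip force at its end, in the units of the state.
- sensors.sense(): the state, without advancing time (a new reading comes with each control period).
- optics.snapshot(name): name is "scene" or "top" or "wrist"; returns a dict with "pixels" (400x640x3 uint8, red, green, blue), "mtx" (3x3 intrinsics, pixels), "R" (3x3) and "t" (3): a world point X has camera coordinates R X + t; the wrist camera has in their place "T_tool_cam" (4x4, takes a point from camera to tool coordinates, whose origin is the TCP and whose axes are the flange's). Camera axes: x right, y down, z forward; pixel columns grow to the right and rows downward; lengths in mm; the calibration is good to about 2 mm. A picture is of the moment at which its call begins: read the wrist's pose just before it. There is no depth.
- job.hand_in(): hands the job in; it is judged then, once.
The state is a dict: "time": time; "joint_pos": joint angles; "qd": joint speeds; "joint_efforts": joint torques, N m; "tool_pos": TCP position; "tcp_rot": TCP orientation; "ft_force": force on the tool from outside, world axes, zero at the start; "wrist_torque": the same for the moment, N m; "finger_gap": finger opening in mm; "grip_force": force on a finger pad.
Only numpy, scipy, OpenCV 4.12 (cv2) and the standard library are available. Lean on these libraries where they do the work, as an engineer would, in place of code of your own. Each camera call takes 0.05 s, during which the arm holds its last target. There are 200 camera calls.

TASK

A planed batten lies along the fence, under a row of raised flip stops. With the fingertips gently press down the one stop that stands just past the batten's left end (left as seen from the robot), until its arm lies fully down, then draw back clear. Do not touch the other stops, which stay up, and do not shift or lift the batten or anything else on the bed.

Things in the scene. Friction and masses are not known exactly. Their poses are not given: they have to be found in the camera images.
- fence: Low straight dark steel fence across the bed, 40 mm thick, 760 mm long, 50 mm high, fixed. Origin on the bed under its centre; its x axis points away from the robot through the thickness, y along its length to the robot's left (turned up to about 0.2 rad). A green casting and a steel bar stand behind its middle.
- batten: The one planed pale wooden batten lying along the fence's robot side, 2 mm off the fence: 45 mm wide (x), 200 mm long (y), 22 mm thick. Origin at the centre of its underside; its left end is at +100 mm in its own y. Loose, 130 g.
- clamp_a: Clamp carrying one flip stop: the stop wanted: it stands 2 to 9 mm past the batten's left end. Four alike, fixed on the fence. Origin on the bed, at the middle of the fence's thickness; axes as the fence's. Its top is 69 mm above the bed.
- stop_a (a joint): Angle of this stop's arm, rad: 0 = fully down (level; its spring mount then yields, 3.5 N per mm at the pad), growing as the free end swings up; 0.4 to 0.65 at the start, 1.25 at most. Stiff hinge, no spring: stays where left, turns down under 1 to 3 N. Aluminium arm 66 x 24 x 8 mm thick on the robot's side of the hinge; a foot 32 x 20 mm, 48 mm tall, hangs under its free end.
- pad_a (a point): Centre of the top of this stop's round black thumb pad (22 mm across, on the arm's upper face), 44 mm from the hinge line along the arm and 5 mm out of it; moves with the arm, z out of the pad. With the stop down the pad top is 66 mm above the bed, level.
- hinge_a (a point): Middle of this stop's hinge line, 61 mm above the bed, 10 mm behind the fence's middle; axes as the fence's, y along the hinge line. With the stop down the pad lies 44 mm from it in -x.
- clamp_b: Clamp carrying one flip stop: a stop to leave alone. Four alike, fixed on the fence. Origin on the bed, at the middle of the fence's thickness; axes as the fence's. Its top is 69 mm above the bed.
- stop_b (a joint): Angle of this stop's arm, rad: 0 = fully down (level; its spring mount then yields, 3.5 N per mm at the pad), growing as the free end swings up; 0.4 to 0.65 at the start, 1.25 at most. Stiff hinge, no spring: stays where left, turns down under 1 to 3 N. Aluminium arm 66 x 24 x 8 mm thick on the robot's side of the hinge; a foot 32 x 20 mm, 48 mm tall, hangs under its free end.
- pad_b (a point): Centre of the top of this stop's round black thumb pad (22 mm across, on the arm's upper face), 44 mm from the hinge line along the arm and 5 mm out of it; moves with the arm, z out of the pad. With the stop down the pad top is 66 mm above the bed, level.
- clamp_c: Clamp carrying one flip stop: a stop to leave alone. Four alike, fixed on the fence. Origin on the bed, at the middle of the fence's thickness; axes as the fence's. Its top is 69 mm above the bed.
- stop_c (a joint): Angle of this stop's arm, rad: 0 = fully down (level; its spring mount then yields, 3.5 N per mm at the pad), growing as the free end swings up; 0.4 to 0.65 at the start, 1.25 at most. Stiff hinge, no spring: stays where left, turns down under 1 to 3 N. Aluminium arm 66 x 24 x 8 mm thick on the robot's side of the hinge; a foot 32 x 20 mm, 48 mm tall, hangs under its free end.
- pad_c (a point): Centre of the top of this stop's round black thumb pad (22 mm across, on the arm's upper face), 44 mm from the hinge line along the arm and 5 mm out of it; moves with the arm, z out of the pad. With the stop down the pad top is 66 mm above the bed, level.
- clamp_d: Clamp carrying one flip stop: a stop to leave alone. Four alike, fixed on the fence. Origin on the bed, at the middle of the fence's thickness; axes as the fence's. Its top is 69 mm above the bed.
- stop_d (a joint): Angle of this stop's arm, rad: 0 = fully down (level; its spring mount then yields, 3.5 N per mm at the pad), growing as the free end swings up; 0.4 to 0.65 at the start, 1.25 at most. Stiff hinge, no spring: stays where left, turns down under 1 to 3 N. Aluminium arm 66 x 24 x 8 mm thick on the robot's side of the hinge; a foot 32 x 20 mm, 48 mm tall, hangs under its free end.
- pad_d (a point): Centre of the top of this stop's round black thumb pad (22 mm across, on the arm's upper face), 44 mm from the hinge line along the arm and 5 mm out of it; moves with the arm, z out of the pad. With the stop down the pad top is 66 mm above the bed, level.
- offcut: Wooden offcut 50 x 70 x 32 mm high, loose. A bystander; origin at its underside.
- square: Try square lying flat, dark wooden stock 18 x 80 x 16 mm and steel blade reaching 139 mm in +x from the stock's centre, loose. A bystander; origin at its underside.
- pushblock: Push block: plywood sole 80 x 170 x 16 mm with a hoop handle, 61 mm high, loose. A bystander; origin at its underside.
- tape: Grey tape measure 65 x 35 x 60 mm high, loose. A bystander; origin at its underside.
- pencil: Flat carpenter's pencil about 178 x 12 x 8 mm, loose. A bystander; origin at its underside.
- wrench: Steel wrench lying behind the fence, about 180 mm long, loose. A bystander; origin at its underside.
- block: Wooden block 60 x 110 x 25 mm high, behind the fence, loose. A bystander; origin at its underside.
Not all that is in view belongs to the job. What is meant by the batten is not orange or yellow, and is the larger of those in its own colour.

How it is judged (in metres and radians):
At the end, for the whole second after the job is handed in: The stop just past the batten's left end is folded down to within 0.07 rad of level and at rest, the other three are still raised (above 0.3 rad), the batten is at rest within 6 mm of where it lay and every bystander within 12 mm (value of joint stop_a below 0.07 rad and velocity of joint stop_a between -0.05 and 0.05 rad/s and value of joint each of stop_b, stop_c, stop_d above 0.3 rad and distance of batten from where it was at the start of the episode below 0.006 m and linear speed of batten below 0.01 m/s and distance of each of offcut, square, pushblock, tape, pencil, wrench, block from where it was at the start of the episode below 0.012 m); the robot touches nothing.
It fails at once if the wanted stop is pressed with more than 30 N (contact force between clamp_a and the fingers above 30 N or contact force between clamp_a and the arm above 30 N).
It fails at once if the wanted stop is lifted further up (above 0.8 rad) (value of joint stop_a above 0.8 rad).
It fails at once if another stop is touched (more than 0.5 N) or moved (its pad by more than 5 mm) ((contact force between clamp_b and the fingers above 0.5 N or contact force between clamp_b and the arm above 0.5 N) or (contact force between clamp_c and the fingers above 0.5 N or contact force between clamp_c and the arm above 0.5 N) or (contact force between clamp_d and the fingers above 0.5 N or contact force between clamp_d and the arm above 0.5 N) or distance of any of pad_b, pad_c, pad_d from where it was at the start of the episode above 0.005 m).
It fails at once if the batten is shifted or lifted by more than 6 mm (distance of batten from where it was at the start of the episode above 0.006 m).
It fails at once if a bystander is shifted or lifted by more than 12 mm (distance of any of offcut, square, pushblock, tape, pencil, wrench, block from where it was at the start of the episode above 0.012 m).
It also fails if it takes over 30 s, if anything falls off the work surface, if the arm or the gripper's body presses on something with over 40 N, if the wrist force passes 120 N, or if a joint passes its speed limit or range.

## Working session

There is one attempt and no reset: what is moved stays moved. The work goes in short steps, Python scripts to look and compute and a tool call to move; the robot and the scene stay as the last step left them, time stands still between calls to the robot, and variables do not carry over. Pictures are saved under pics/ and viewed, at most 10 in all, crops included, and the job is handed in when it is done.

Besides the shell and the picture viewer there is one more tool, called as a command line: name --argument value ..., lists and objects as JSON in quotes. play_rows: Moves the arm, as the interface text tells. Its arguments: {"type":"object","properties":{"motion":{"type":"array","items":{"type":"array","items":{"type":"array","items":{"type":"number"}}}},"jaw":{"type":"number"},"squeeze":{"type":"number"}},"required":["motion"]}

```bash
mkdir -p pics; cat > h.py <<'E'
import numpy as np,cv2
from bench import sensors,optics,job,r
def snap(n,f):
    s=optics.snapshot(n); cv2.imwrite('pics/'+f,s['pixels'][:,:,::-1]); 
    np.savez('pics/'+f+'.npz',**{k:np.array(v) for k,v in s.items()}); return s
def ray(s,uv):
    K,R,t=[np.array(s[k],float) for k in('mtx','R','t')]
    d=R.T@np.linalg.solve(K,[uv[0],uv[1],1]); return -R.T@t,d
def onz(s,uv,z):
    c,d=ray(s,uv); return c+d*(z-c[2])/d[2]
def two(s1,a,s2,b):
    c1,d1=ray(s1,a);c2,d2=ray(s2,b)
    k=np.linalg.lstsq(np.c_[d1,-d2],c2-c1,rcond=None)[0]
    p,q=c1+k[0]*d1,c2+k[1]*d2; return (p+q)/2,np.linalg.norm(p-q)
def proj(s,X):
    K,R,t=[np.array(s[k],float) for k in('mtx','R','t')]
    p=K@(R@np.array(X,float)+t); return p[:2]/p[2]
E
python3 - <<'E'
from h import *
snap('top','top.png');snap('scene','scene.png');print(sensors.sense())
E
```

```text
{'time': 0.1, 'joint_pos': array([-7.82879688e+01,  7.51009600e+00,  8.53228696e+01, -8.99400558e-04,
        8.72593158e+01, -4.89254612e+00]), 'qd': array([ 0.08416673, -0.03982105, -0.28135192, -0.03607134,  0.00507582,
       -0.01343732]), 'joint_efforts': array([ 1.17594151e-03, -5.70951784e+01, -5.01942337e+01, -1.31673723e-04,
        8.20600282e-03,  8.73986323e-06]), 'tool_pos': array([ 171.38284609, -574.50484186,  230.35807915]), 'tcp_rot': array([-1.79907978e+02, -6.97540153e-03,  1.66046154e+01]), 'ft_force': array([-0.13154862, -0.85402516, -0.29305907]), 'wrist_torque': array([ 0.05104611,  0.04373735, -0.02087225]), 'grip_force': 0.0, 'finger_gap': 85.27780421549849}
```

View pics/top.png

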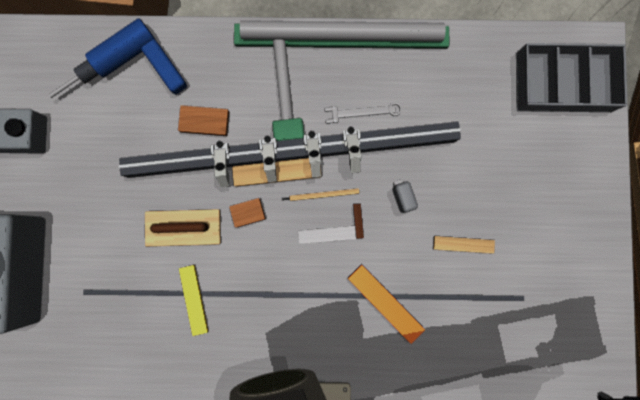

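View pics/scene.png

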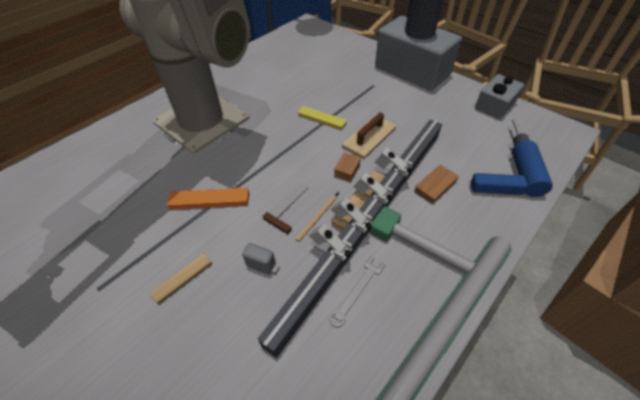

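The top view shows the batten at columns 232–312, row 172. The leftmost stop, around (220,160), stands just past its left end. The other three are at columns 268, 313 and 353. I'll zoom in on both views.

```bash
python3 - <<'E'
import cv2,numpy as np
a=cv2.imread('pics/top.png')[130:195,190:290];b=cv2.imread('pics/scene.png')[130:210,340:440]
a=cv2.resize(a,None,fx=6,fy=6,interpolation=2)[:,:400];b=cv2.resize(b,None,fx=4,fy=4,interpolation=2)
o=np.zeros((390,800,3),np.uint8);o[:,:400]=a;o[:320,400:]=b;cv2.imwrite('pics/c.png',o)
E
```

```text
(no output)
```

View pics/c.png

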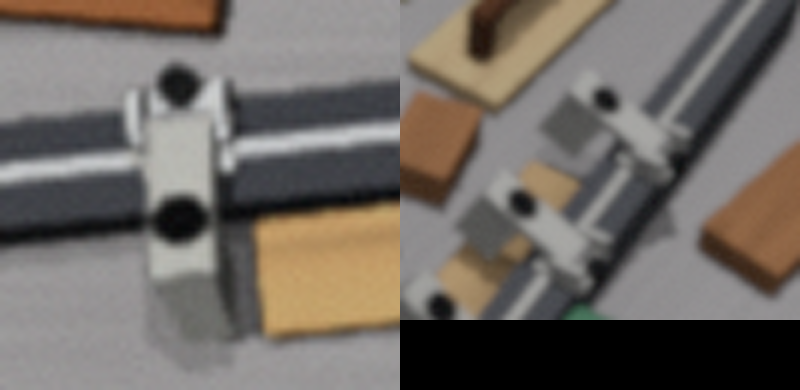

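In the crop, stop_a's pad is at top (219.8,166.5) and scene (391.5,155). Next I triangulate it and get the fence direction.

```bash
python3 - <<'E'
from h import *
t=dict(np.load('pics/top.png.npz'));s=dict(np.load('pics/scene.png.npz'))
p,e=two(t,(219.8,166.5),s,(391.5,155.0));print('pad',p,e)
q,e=two(t,(268,160),s,(340+522/4-400/4,130+202/4));print('pad b',q,e)
a,b=onz(t,(140,161.5),50),onz(t,(440,133.5),50);print(a,b)
d=a-b;yaw=np.degrees(np.arctan2(-d[0],d[1]));print('yaw',yaw)
# hinge x using fence centre line + 10mm, at pad's y coordinate in fence frame
Y=np.array([-np.sin(np.radians(yaw)),np.cos(np.radians(yaw))]);X=np.array([Y[1],-Y[0]])
rel=p[:2]-a[:2];print('pad from fence mid x',rel@X)
hx=10-rel@X; print('horizontal from hinge',hx,'height over hinge',p[2]-61)
th=np.arctan2(p[2]-61,hx)-np.arctan2(5,44);print('angle',th)
down=p[:2]+X*((10-44)-rel@X);print('pad down xy',down)
print('batten ends',onz(t,(232.5,167),22),onz(t,(312,160),22))
print('proj of down pad',proj(t,[*down,66]))
E
```

```text
pad [580.03446214 182.50812931  79.23223671] 1.6691782519835194
pad b [593.97234519  77.76646445  81.69032604] 1.305776769898517
[592.204652   364.74217464  50.        ] [ 663.41323173 -299.07980315   50.        ]
yaw 6.122739346595726
pad from fence mid x -31.537612320139576
horizontal from hinge 41.53761232013957 height over hinge 18.232236707464722
angle 0.3004617670143154
pad down xy [577.58612067 182.24549426]
batten ends [586.39622874 164.14912855  22.        ] [604.73315959 -15.86340807  22.        ]
proj of down pad [220.79129505 168.15231123]
```

play_rows --motion '[[[3.04,-3.04,0,0,0,0],[6.08,-6.08,0,0,0,0],[9.12,-9.12,0,0,0,0],[12.16,-12.16,0,0,0,0],[15.2,-15.2,0,0,0,0]]]' --jaw 0

```text
time: 0.6
tool_pos: [274.1, -384.1, 230.8]
tcp_rot: [-180.0, -0.0, 16.6]
ft_force: [0.9, -0.0, -0.1]
finger_gap: 12.3
grip_force: 0.0
```

play_rows --motion '[[[3.04,-3.04,0,0,0,0],[6.08,-6.08,0,0,0,0],[9.12,-9.12,0,0,0,0],[12.16,-12.16,0,0,0,0],[15.2,-15.2,0,0,0,0]]]'

```text
time: 1.1
tool_pos: [376.2, -195.1, 231.1]
tcp_rot: [-180.0, 0.0, 16.6]
ft_force: [0.7, 0.3, 0.1]
finger_gap: -0.3
grip_force: 0.0
```

play_rows --motion '[[[3.04,-3.04,0,0,0,0],[6.08,-6.08,0,0,0,0],[9.12,-9.12,0,0,0,0],[12.16,-12.16,0,0,0,0],[15.2,-15.2,0,0,0,0]]]'

```text
time: 1.6
tool_pos: [478.5, -5.9, 231.0]
tcp_rot: [-180.0, 0.0, 16.6]
ft_force: [-0.0, -0.8, 0.1]
finger_gap: 0.4
grip_force: 0.0
```

play_rows --motion '[[[3.04,-3.04,0,0,0,2],[6.08,-6.08,0,0,0,4],[9.12,-9.12,0.5,0,0,6],[12.16,-12.16,1,0,0,8],[15.2,-15.2,2,0,0,10.5]]]'

```text
time: 2.1
tool_pos: [581.2, 183.2, 211.4]
tcp_rot: [180.0, -0.0, 6.0]
ft_force: [-0.1, -1.2, 0.1]
finger_gap: 0.1
grip_force: 0.0
```

play_rows --motion '[[[0,0,2,0,0,0],[0,0,4,0,0,0],[0,0,4,0,0,0],[0,0,4,0,0,0]]]'

```text
time: 2.5
tool_pos: [579.8, 181.2, 170.9]
tcp_rot: [180.0, 0.1, 6.1]
ft_force: [-0.0, -0.6, 0.3]
finger_gap: -0.1
grip_force: 0.0
```

```bash
python3 - <<'E'
from h import *
z=sensors.sense();print(z['tool_pos'],z['tcp_rot'],z['ft_force'])
s=snap('wrist','w.png');np.savez('pics/pose.npz',p=z['tool_pos'],r=z['tcp_rot'])
print(s['T_tool_cam'])
E
```

```text
[579.84530141 181.22527196 170.8806152 ] [1.79987604e+02 9.53136753e-02 6.10328312e+00] [-0.04245043 -0.5794688   0.27751004]
[[-1.14490534e-03 -9.61280125e-01 -2.75570701e-01  6.98128439e+01]
 [ 9.99999167e-01 -1.26493265e-03  2.57829386e-04  7.69630359e-01]
 [-5.96424640e-04 -2.75570176e-01  9.61280772e-01 -1.42584947e+02]
 [ 0.00000000e+00  0.00000000e+00  0.00000000e+00  1.00000000e+00]]
```

View pics/w.png

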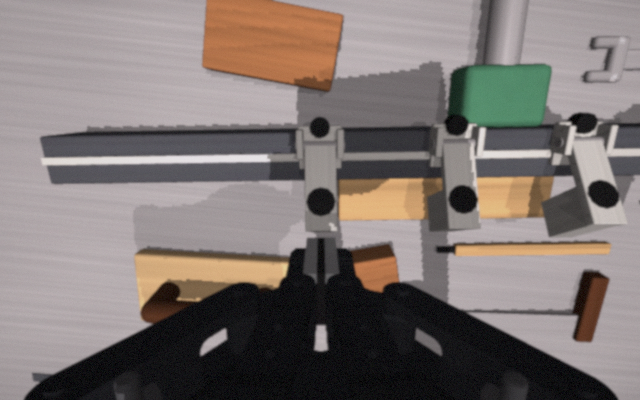

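The wrist view shows stop_a's pad at (320,202), straight ahead of the shut fingers at (320,245). The fence runs level in the image, so the yaw is right.

```bash
python3 - <<'E'
from h import *
from scipy.spatial.transform import Rotation as Ro
w=dict(np.load('pics/w.png.npz'));z=np.load('pics/pose.npz');t=dict(np.load('pics/top.png.npz'));s=dict(np.load('pics/scene.png.npz'))
T=np.eye(4);T[:3,:3]=Ro.from_euler('xyz',z['r'],degrees=True).as_matrix();T[:3,3]=z['p']
C=np.linalg.inv(T@w['T_tool_cam']);w['R'],w['t']=C[:3,:3],C[:3,3]
a=w['pixels'][185:220,300:342].max(2)<45
v,u=np.nonzero(a);c=(u.mean()+300,v.mean()+185);print(c)
for zz in(76,80,84):print(onz(w,c,zz))
print(two(w,c,t,(219.8,166.5)),two(w,c,s,(391.5,155)))
print('stripe',onz(w,(100,160),50),onz(w,(230,159),50))
E
```

```text
(np.float64(320.476370510397), np.float64(201.45368620037806))
[578.26475443 180.32171225  76.        ]
[579.46656049 180.45007573  80.        ]
[580.66836655 180.57843921  84.        ]
(array([579.43543537, 181.043076  ,  80.93616795]), np.float64(1.2794529111343274)) (array([580.96876402, 180.68305115,  81.99298024]), np.float64(1.7600913129786442))
stripe [586.83544932 363.50220178  50.        ] [598.89086009 257.25498976  50.        ]
```

play_rows --motion '[[[0,0,2.5,0,0,0],[0,0,5,0,0,0],[0,0,7,0,0,0],[0,0,7.8,0,0,0],[0,0,7.8,0,0,0]]]'

```text
time: 3.05
tool_pos: [580.2, 181.1, 93.3]
tcp_rot: [180.0, 0.0, 6.1]
ft_force: [-0.5, -0.4, -0.3]
finger_gap: -0.2
grip_force: 0.0
```

play_rows --motion '[[[0,0,0.3,0,0,0],[0,0,0.6,0,0,0],[0,0,0.9,0,0,0],[0,0,1.2,0,0,0],[0,0,1.2,0,0,0]]]'

```text
time: 3.55
tool_pos: [580.3, 181.4, 81.0]
tcp_rot: [-180.0, 0.0, 6.1]
ft_force: [-0.5, -0.6, 0.5]
finger_gap: -0.1
grip_force: 0.2
```

play_rows --motion '[[[0,0,0.2,0,0,0],[0,0,0.4,0,0,0],[0,0,0.6,0,0,0],[0,0,0.8,0,0,0],[0,0,0.8,0,0,0]]]'

```text
time: 4.05
tool_pos: [580.2, 181.4, 72.8]
tcp_rot: [180.0, 0.0, 6.1]
ft_force: [0.5, -0.3, 0.0]
finger_gap: -0.2
grip_force: 0.1
```

play_rows --motion '[[[0,0,0.1,0,0,0],[0,0,0.2,0,0,0],[0,0,0.3,0,0,0],[0,0,0.4,0,0,0],[0,0,0.4,0,0,0]]]'

```text
time: 4.55
tool_pos: [580.3, 181.4, 69.1]
tcp_rot: [-180.0, 0.0, 6.1]
ft_force: [-0.2, -0.0, 0.9]
finger_gap: -0.1
grip_force: 0.2
```

play_rows --motion '[[[0,0,0.1,0,0,0],[0,0,0.2,0,0,0],[0,0,0.3,0,0,0],[0,0,0.3,0,0,0]]]'

```text
time: 4.95
tool_pos: [580.3, 181.4, 66.1]
tcp_rot: [-180.0, 0.0, 6.1]
ft_force: [-0.2, -0.1, 0.7]
finger_gap: -0.1
grip_force: 0.2
```

play_rows --motion '[[[0,0,0.1,0,0,0],[0,0,0.1,0,0,0]]]'

```text
time: 5.15
tool_pos: [580.4, 181.4, 65.2]
tcp_rot: [180.0, -0.0, 6.1]
ft_force: [0.1, -0.2, -0.4]
finger_gap: -0.2
grip_force: 0.3
```

```bash
python3 - <<'E'
from h import *
s=snap('wrist','w2.png')
t=snap('scene','s2.png')
o=np.zeros((400,800,3),np.uint8);o[:,:400]=s['pixels'][100:300,220:420].repeat(2,0).repeat(2,1)
o[:,400:]=cv2.resize(t['pixels'][110:210,340:440],(400,400),interpolation=2)
cv2.imwrite('pics/c2.png',o[:,:,::-1])
E
```

```text
(no output)
```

View pics/c2.png

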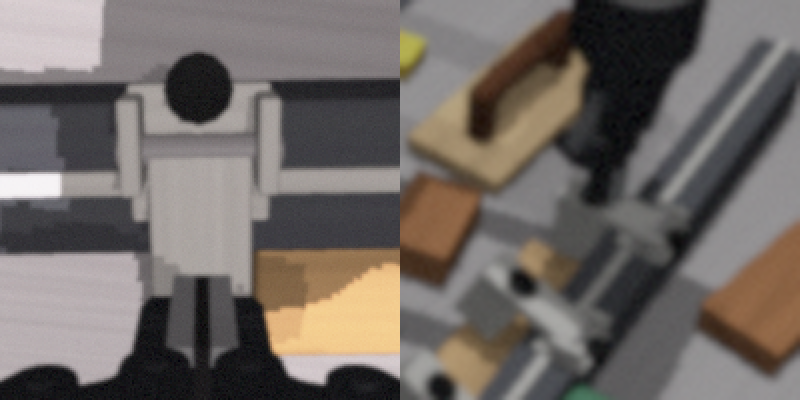

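The fingertips cover the pad and the arm is nearly level. I'll keep going in 1 mm steps until the spring force shows.

play_rows --motion '[[[0,0,0.1,0,0,0],[0,0,0.1,0,0,0]]]'

```text
time: 5.45
tool_pos: [580.4, 181.4, 64.4]
tcp_rot: [-180.0, -0.0, 6.1]
ft_force: [-1.0, -0.4, 2.8]
finger_gap: -0.2
grip_force: 1.3
```

play_rows --motion '[[[0,0,0.1,0,0,0],[0,0,0.1,0,0,0]]]'

```text
time: 5.65
tool_pos: [580.5, 181.5, 63.8]
tcp_rot: [-180.0, -0.0, 6.1]
ft_force: [-3.3, -1.0, 5.8]
finger_gap: 0.1
grip_force: 3.2
```

play_rows --motion '[[[0,0,0.05,0,0,0],[0,0,0.1,0,0,0],[0,0,0.1,0,0,0]]]'

```text
time: 5.95
tool_pos: [580.5, 181.4, 63.2]
tcp_rot: [180.0, -0.0, 6.1]
ft_force: [-5.0, -0.7, 9.2]
finger_gap: -0.2
grip_force: 4.8
```

The force now rises at the spring's rate (9 N), so the stop is down. I'll draw back straight up.

play_rows --motion '[[[0,0,-0.2,0,0,0],[0,0,-0.6,0,0,0],[0,0,-2,0,0,0],[0,0,-5,0,0,0],[0,0,-9,0,0,0]]]'

```text
time: 6.45
tool_pos: [578.8, 181.0, 151.6]
tcp_rot: [180.0, 0.2, 6.1]
ft_force: [0.1, 1.0, 0.6]
finger_gap: -0.0
grip_force: 0.0
```

play_rows --motion '[[[0,0,-1.7,0,0,0],[0,0,-1.7,0,0,0],[0,0,-1.7,0,0,0]]]'

```text
time: 6.75
tool_pos: [580.6, 181.4, 169.8]
tcp_rot: [-180.0, -0.1, 6.1]
ft_force: [-0.2, -0.0, -1.7]
finger_gap: 0.0
grip_force: 0.0
```

```bash
python3 - <<'E'
from h import *
from scipy.spatial.transform import Rotation as Ro
z=sensors.sense();w=snap('wrist','w3.png');t=snap('scene','s3.png')
T=np.eye(4);T[:3,:3]=Ro.from_euler('xyz',z['tcp_rot'],degrees=True).as_matrix();T[:3,3]=z['tool_pos']
C=np.linalg.inv(T@w['T_tool_cam']);w['R'],w['t']=C[:3,:3],C[:3,3]
v,u=np.nonzero(w['pixels'][185:222,300:342].max(2)<45);c=(u.mean()+300,v.mean()+185)
print(z['tool_pos'],c,onz(w,c,66))
o=np.zeros((400,800,3),np.uint8);o[:,:400]=w['pixels'][100:300,220:420].repeat(2,0).repeat(2,1)
o[:,400:]=cv2.resize(t['pixels'][110:210,340:440],(400,400),interpolation=2)
cv2.imwrite('pics/c3.png',o[:,:,::-1])
E
```

```text
[580.58338316 181.44657366 169.77826264] (np.float64(320.73825503355704), np.float64(203.00223713646534)) [575.342475   179.97527765  66.        ]
```

View pics/c3.png

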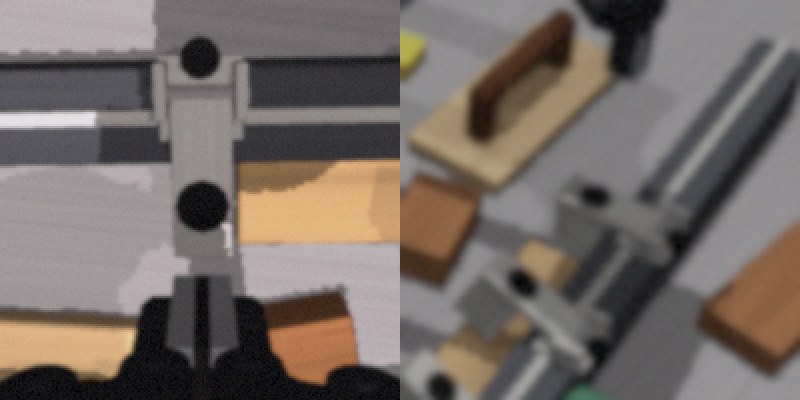

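The pad is now at wrist (321,203) and scene (389,159), with the foot hidden under the level arm and the batten undisturbed. I'll check the pad's height, then hand in if it is good.

```bash
python3 - <<'E'
from h import *
from scipy.spatial.transform import Rotation as Ro
w=dict(np.load('pics/w3.png.npz'));s=dict(np.load('pics/s3.png.npz'))
z=sensors.sense();T=np.eye(4);T[:3,:3]=Ro.from_euler('xyz',z['tcp_rot'],degrees=True).as_matrix();T[:3,3]=z['tool_pos']
C=np.linalg.inv(T@w['T_tool_cam']);w['R'],w['t']=C[:3,:3],C[:3,3]
p,e=two(w,(320.7,203),s,(389.2,158.8));print(p,e)
if p[2]<70: print(job.hand_in())
E
```

```text
[576.20386641 180.0146421   66.58587803] 3.059189516819349
the job is handed in; nothing more can be done
None
```

I pressed the stop just past the batten's left end fully down, with at most about 9 N read at the wrist between moves; its pad measured about 66.6 mm above the bed afterwards. I then drew the arm back clear and handed the job in; no verdict was returned.

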